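Potatoes done: spoon off, lid on, hot plate off

TASK

The potatoes are done: take the wooden spoon off the pot and lay it with its bowl in the saucer, set the lid gently on the pot, rim down and seated all round, and switch the hot plate off by turning its knob anticlockwise right to the stop. Leave the pot standing on the plate and everything else on the counter where it is.

Things in the scene. Friction and masses are not known exactly. Their poses are not given: they have to be found in the camera images.
- heat_knob (a joint): angle of the heat knob, rad: 0 is off, at the fully anticlockwise stop (as seen looking at the knob's face); grows clockwise, to the other stop at 4.7. Even friction of about 0.05 N m, no spring, no clicks: it stays where it is left. At 0 the pointer points up the slope, straight to the hot plate's rear (to the one long tick); a tick every 45 degrees from there clockwise
- knob_grip (a point): grip point on the axis of the heat knob, turning with it; black knob on the sloping strip: skirt 46 mm across, 7 mm high, with an upright bar 44 long, 14 wide, top 30 mm over the strip, white pointer line on top. The point is 7 mm below the bar's top. z: out along the axis, which leans 0.20 rad from vertical to the front (-x of the hot plate); x: along the bar to the pointer; y: across its flats
- hotplate: single electric hot plate, white case 300 mm deep (its x, from -155 to 145) by 230 mm wide, top 72 mm high, fixed to the counter. Origin: on the counter under the case, midway across; x points from the control strip to the rear. The front 100 mm slope down to 52 mm high and carry the knob 105 mm in front of the origin
- plate_centre (a point): centre of the top of the round cast-iron plate (155 mm across), 80 mm above the counter, 50 mm behind the hot plate's origin; the pot stands on it
- pot: steel pot of potatoes, about 0.95 kg, loose, standing on the iron plate. 160 mm across outside, 152 inside, 90 mm high; potatoes fill it to 56 mm above its underside. Two loop handles at its +y and -y sides, reaching 112 mm from its axis, 74 mm up. Origin: centre of its underside, z up
- lid: steel lid, about 0.24 kg, lying rim down on the counter. Flange 170 mm across, its top 10.5 mm above the origin; under it a tapered locating rim, 124 to 140 mm across, 8 mm deep, goes into the pot's mouth; domed to 24 mm, black mushroom knob in the middle. Origin: centre of the underside of the locating rim, z up through the knob. Seated on the pot, its origin is 82 mm above the pot's origin
- lid_knob (a point): grip point in the middle of the lid's knob, 47 mm above the lid's origin; the knob's head is 34 mm across from 40 to 54 mm, its top at 58 mm, with a narrower stem below 40 mm
- spoon: wooden spoon, 45 g, 258 mm long, lying flat across the pot's rim at the start (underside 90 mm above the pot's origin). Origin: its balance point on the underside of the handle; x points to the bowl end, z up. Handle 12 mm wide, 9 mm thick, from 156 mm behind the origin to the bowl
- spoon_bowl (a point): centre of the underside of the spoon's round bowl (47 mm across, 11 mm thick), 79 mm from the spoon's origin along its +x
- saucer: white saucer that serves as spoon rest, 150 mm across, rim 14 mm high, flat inner floor about 85 mm across and 5 mm high, 0.25 kg, loose. Origin at the centre of its underside
- pepper_mill: bystander: dark wooden pepper mill, 52 mm across, 148 mm high; origin under its centre
- salt_tub: bystander: cardboard salt tub, 82 mm across, 133 mm high; origin under its centre
- spice_jar: bystander: glass spice jar with black cap, 44 mm across, 95 mm high; origin under its centre
- tin: bystander: food tin with paper label, 77 mm across, 109 mm high; origin under its centre
- mug: bystander: white mug, 80 mm across, 92 mm high, handle at its +y side reaching 77 mm from its axis; origin under its centre
- vinegar: bystander: green glass bottle, 68 mm across, 210 mm high; origin under its centre
- salt_pot: bystander: small white lidded salt pot, 72 mm across, 62 mm high, on the robot's side of the hot plate; origin under its centre
Not all that is in view belongs to the job. What is shaped like the lid but green is not meant.

How it is judged:
By the outcome, as a careful person would: the job done as asked, in the order asked, and still so for the second after the job is handed in, with the robot touching nothing.
It also fails if it takes over 72 s, if anything falls off the work surface, if the arm or the gripper's body presses on something with over 40 N, if the wrist force passes 120 N, or if a joint passes its speed limit or range.

ROBOT

A 6-joint arm with a two-finger parallel gripper is mounted at the origin on the work surface. World frame = base frame: x ahead of the robot, y to its left, z up, the work surface at z = 0. Lengths are in m, angles in rad, forces in N, time in s.
With the tool pointing down it reaches from about 0.35 to 0.775 m from the base axis. Payload 5.5 kg.
Tool frame: the origin (TCP) lies between the finger pads; the fingertips stand 19 mm ahead of it and the grasp point (between the pads) is the TCP; z points along the fingers, x is the direction in which the jaws open and shut, and the axes are right-handed (so a half turn about z gives the same grasp; the last joint's range is limited). The gripper opens to 85 mm and grips with 20 to 120 N. Pads are 22 mm wide; open, the fingers measure 114 mm over their backs; the gripper's body (76 mm by 85 mm) begins 54 mm behind the grasp point. The pads swing forward as they close: fully open they stand 13 mm farther back than shut.
Start: joints at [1.198, 0.313, 0.046, 1.304, 0, 1.431], TCP at [0.133, 0.56, 0.25] pointing down, gripper open.
Joint ranges: [-2.76, 2.76], [-0.86, 1.69], [-1.03, 1.26], [-2.2, 2.34], [-1.47, 1.5], [-3.14, 3.14]. Speed limits (rad/s): [2.57, 2.57, 3.14, 3.14, 3.14, 3.14].

INTERFACE

Orientations are given as a unit quaternion [w, x, y, z].
In Python, from workcell import env gives the robot as it stands. The module is installed in compiled form; this text tells all that it offers.
- The arm moves only by the tool carry_out, never from a script. Its argument "steps" is a list of rows, each a list of 7 numbers: the gripper command: -1 is shut, 1 is fully open, values between are in proportion, then the shift along the tool's x, y, z in m, then the turn, a rotation vector about the tool's x, y, z in rad. A call has 1 to 20 rows; each row shifts and turns the commanded pose from where the row before left it, along the tool's axes as they then stand; what a row does not reach is not made up. A row lasts 1/8 s, in which the tool goes at most 62.5 mm and 10.7 degrees, less where a joint would pass 70% of its speed; a pose out of reach is approached as far as the arm can. A call with a gripper value outside its range is refused whole. The fingers move at their own pace and stop on an object; "grip_force" is the grip in N (left out, the last holds). Time passes only in rows, so rows that do not move let the fingers close. It gives the time, the measured TCP pose, the force and the opening at its end, in the units of the state.
- env.get_state(): the state, without advancing time (a new reading comes with each control period).
- env.read_camera(name): name is "side" or "top"; returns a dict with "color" (384x512x3 uint8, red, green, blue), "K" (3x3 intrinsics, pixels), "R" (3x3) and "t" (3): a world point X has camera coordinates R X + t. Camera axes: x right, y down, z forward; pixel columns grow to the right and rows downward; lengths in m; the calibration is good to about 2 mm. A picture is of the moment at which its call begins. There is no depth.
- env.hand_in(): hands the job in, once; it reports no verdict.
The state is a dict: "clock": time; "joint_pos": joint angles; "qvel": joint speeds; "tau": joint torques, N m; "tcp_pos": TCP position; "orientation": TCP orientation; "wrist_force": force on the tool from outside, world axes, zero at the start; "ft_torque": the same for the moment, N m; "finger_gap": finger opening in m.
Only numpy, scipy, OpenCV 4.12 (cv2) and the standard library are available. Lean on these libraries where they do the work, as an engineer would, in place of code of your own. Each camera call takes 0.05 s, during which the arm holds its last target. There are 200 camera calls.

## Working session

There is one attempt and no reset: what is moved stays moved. The work goes in short steps, Python scripts to look and compute and a tool call to move; the robot and the scene stay as the last step left them, time stands still between calls to the robot, and variables do not carry over. Pictures are saved under pics/ and viewed, about 8 in all and at most 12, crops included, and the job is handed in when it is done.

Besides the shell and the picture viewer there is one more tool, called after "Emit:" as a command line: name --pt "numbers of a row" for each row, then --argument value for the rest. carry_out: Moves the arm, as the interface text tells. Its arguments: {"type":"object","properties":{"steps":{"type":"array","items":{"type":"array","items":{"type":"number"}}},"grip_force":{"type":"number"}},"required":["steps"]}

```bash
mkdir -p pics; cat > h.py <<'E'
import numpy as np, cv2
from workcell import env
def shot(n,f=None):
    c=env.read_camera(n)
    if f: cv2.imwrite('pics/'+f,c['color'][:,:,::-1])
    return c
def ray(c,u,v):
    d=c['R'].T@np.linalg.inv(c['K'])@[u,v,1]; return -c['R'].T@c['t'],d
def onplane(c,u,v,z):
    o,d=ray(c,u,v); return o+d*(z-o[2])/d[2]
def proj(c,X):
    p=c['K']@(c['R']@np.array(X)+c['t']); return p[:2]/p[2]
E
python3 - <<'E'
from h import *
for n in('top','side'):
    c=shot(n,n+'0.png'); print(n,c['K'].tolist(),(-c['R'].T@c['t']).round(3),c['R'].round(2).tolist())
a=cv2.imread('pics/top0.png');b=cv2.imread('pics/side0.png')
cv2.imwrite('pics/t0.png',cv2.resize(a,(800,600),interpolation=2));cv2.imwrite('pics/s0.png',cv2.resize(b,(800,600),interpolation=2))
print(env.get_state())
E
```

```text
top [[397.8640056463393, 0.0, 255.61162089630608], [0.0, 397.8640056463393, 188.5368062917965], [0.0, 0.0, 1.0]] [ 0.274 -0.078  1.563] [[0.03, -1.0, -0.01], [-0.99, -0.03, -0.11], [0.11, 0.01, -0.99]]
side [[391.76139831282757, 0.0, 254.35750587547557], [0.0, 391.76139831282757, 191.13206238401125], [0.0, 0.0, 1.0]] [1.395 0.767 0.996] [[-0.64, 0.77, -0.02], [0.45, 0.35, -0.83], [-0.63, -0.54, -0.56]]
{'clock': 0.1, 'joint_pos': array([ 1.19839449e+00,  3.13927081e-01,  4.51015569e-02,  1.30362566e+00,
       -4.95284147e-06,  1.43117928e+00]), 'qvel': array([-0.00019379, -0.00235425,  0.00286873, -0.00163417, -0.00067171,
       -0.00051432]), 'tau': array([ 1.78949387e-03, -4.81726420e+01,  2.99244332e+01,  1.26895736e-02,
       -1.58356333e-04,  9.01814943e-07]), 'tcp_pos': array([0.1325076 , 0.55908083, 0.24950069]), 'orientation': array([ 4.19994833e-04,  7.84438411e-01,  6.20206171e-01, -7.12918129e-04]), 'wrist_force': array([-0.53539751,  0.12954413, -0.34208888]), 'ft_torque': array([ 0.02667787, -0.0114921 , -0.02835842]), 'finger_gap': 0.08516503669611312}
```

View pics/t0.png

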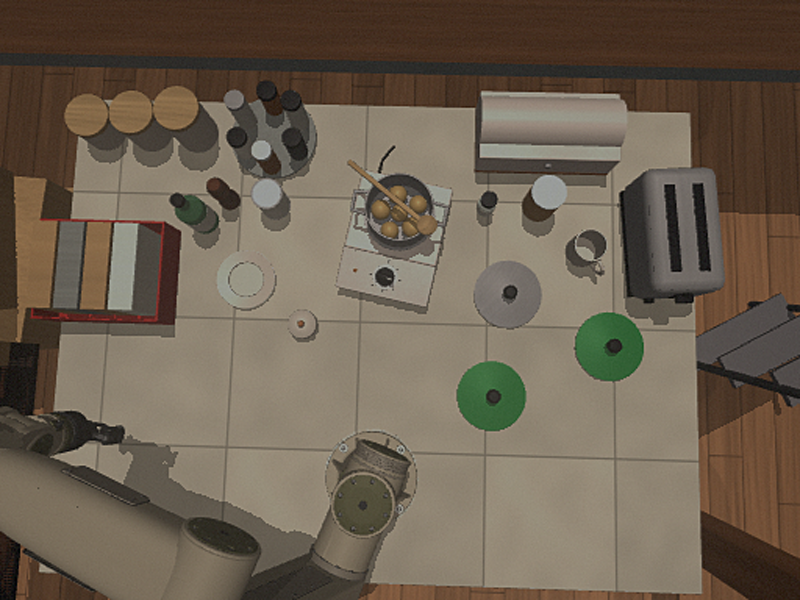

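View pics/s0.png

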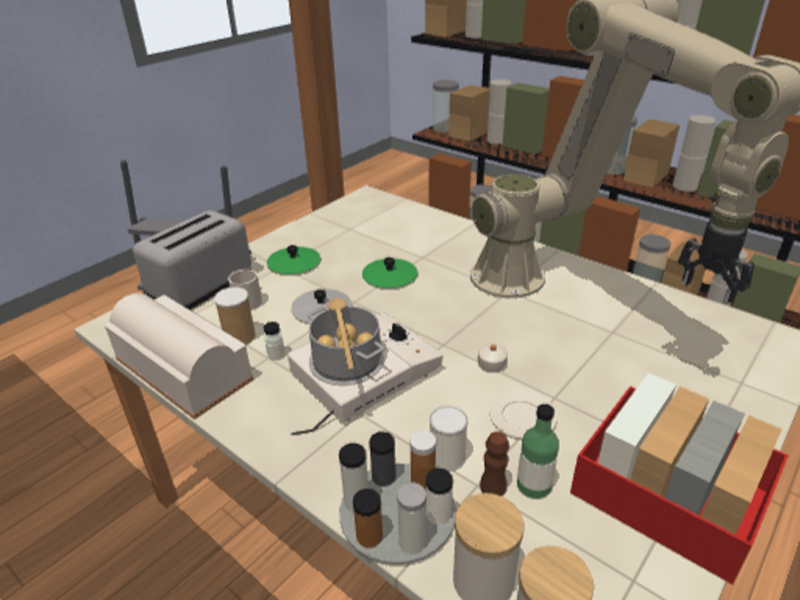

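Views: steel lid with its black knob at (510,292) in the 800-px top view. Lookalikes are the green lids at (609,346) and (491,396), both rejected. Spoon runs from (350,163) to its bowl at (427,225). Saucer (246,280), pot (400,210), heat knob (385,277). The salt pot (302,323), turntable items and grey toaster aren't needed. One close crop follows to check the choice.

```bash
python3 - <<'E'
from h import *
a=cv2.imread('pics/top0.png')
cv2.imwrite('pics/crop1.png',cv2.resize(a[95:215,200:360],(800,600),interpolation=cv2.INTER_CUBIC))
E
```

```text
(no output)
```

View pics/crop1.png

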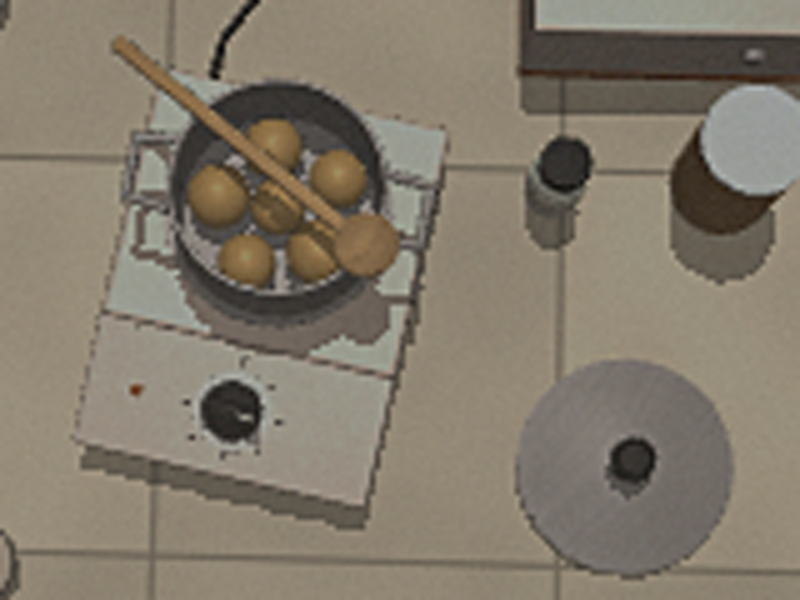

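The crop confirms the steel lid: grey, flange centre about (625,468), knob (632,460). It also shows the spoon lying from (120,45) to its bowl at (366,245), and the heat knob at (231,410) with its pointer towards about (248,413).

```bash
python3 - <<'E'
from h import *
c=shot('top');s=shot('side');a=c['color'].astype(int)
P=lambda x,y,z:onplane(c,200+(x+.5)/5-.5,95+(y+.5)/5-.5,z)
fl,fr,rl,rr=P(75,440,.052),P(365,505,.052),P(160,68,.072),P(446,130,.072)
print('hp',fl,fr,rl,rr)
for q in((fl-fr),(rl-rr)): print('y-dir->xyaw',np.degrees(np.arctan2(q[1],q[0]))-90)
for q in((rl-fl),(rr-fr)): print('yaw',np.degrees(np.arctan2(q[1],q[0])),np.linalg.norm(q[:2]))
yaw=np.arctan2(*((rl-fl)+(rr-fr))[1::-1]); ex=np.array([np.cos(yaw),np.sin(yaw)])
cen=(fl+fr+rl+rr)[:2]/4+ex*.005; print('yaw',yaw,'hp origin',cen,'plate',cen+ex*.05,'knob',cen-ex*.105)
# pot rim outer by eye
print('pot rim',P(279,188,.17))
# dark blobs
hsv=cv2.cvtColor(c['color'],cv2.COLOR_RGB2HSV);g=c['color'].max(2)
def blob(m,x0,x1,y0,y1):
    mm=np.zeros_like(m);mm[y0:y1,x0:x1]=m[y0:y1,x0:x1]
    n,l,st,ce=cv2.connectedComponentsWithStats(mm.astype(np.uint8)); i=1+st[1:,4].argmax(); return ce[i],st[i],l==i
k,st,_=blob(g<60,236,256,165,190);print('knob px',k,st,onplane(c,*k,.075))
k,st,_=blob(g<60,315,338,175,195);print('lidknob px',k,st,onplane(c,*k,.055))
# lid flange: grey vs counter
m=((hsv[:,:,1]<38)|(g<60))
k,st,L=blob(m,298,352,163,215);print('lid flange',k,st)
cn=max(cv2.findContours(L.astype(np.uint8),0,1)[0],key=cv2.contourArea);e=cv2.fitEllipse(cn);print(e,onplane(c,*e[0],.0105))
# saucer
sub=c['color'][150:205,130:185];cv2.imwrite('pics/sau.png',cv2.resize(sub[:,:,::-1],(600,600),interpolation=2))
# spoon
wood=(hsv[:,:,0]>8)&(hsv[:,:,0]<20)&(hsv[:,:,1]>90)
tip=P(120,45,.2);b=P(366,245,.2);
z=.186 # approx top height of handle
tip=P(118,43,.18);b=P(366,245,.181);print('spoon',tip,b,np.linalg.norm(tip-b),'yaw',np.arctan2(*(b-tip)[1::-1]))
print('Side projections: see knob etc')
for nm,X in(('lidknob',[0,0,0]),):pass
print(c['color'][170:184,240:252].max(2))
E
```

```text
hp [0.46561802 0.09744136 0.052     ] [ 0.42153554 -0.12580932  0.052     ] [0.75443765 0.04081861 0.072     ] [ 0.71081111 -0.18083112  0.072     ]
y-dir->xyaw -11.16978148360505
y-dir->xyaw -11.134990907287033
yaw -11.092090742631294 0.294317706733432
yaw -10.76932939640709 0.294461798406052
yaw -0.19077619098137638 hp origin [ 0.59300987 -0.04304322] plate [ 0.64210274 -0.05252428] knob [ 0.48991485 -0.02313301]
pot rim [ 0.63640906 -0.05530591  0.17      ]
knob px [245.77083333 176.70833333] [241 171  11  12  96] [ 0.48824523 -0.02216431  0.075     ]
lidknob px [326.04761905 186.87301587] [322 183   9   9  63] [ 0.46009281 -0.3284942   0.055     ]
lid flange [324.53772291 187.87311385] [ 303  167   44   43 1458]
((324.5293273925781, 187.87594604492188), (41.836631774902344, 42.550628662109375), 127.37775421142578) [ 0.46147547 -0.32997926  0.0105    ]
spoon [0.73733933 0.06302352 0.18      ] [ 0.59382407 -0.11821366  0.181     ] 0.23118076896904857 yaw -2.240556804916333
Side projections: see knob etc
[[152 155 129 159 161 168 168 167 163 160 158 128]
 [157 159 163 172 107  68  47  63 133 169 163 160]
 [158 166 102  51  41  44  45  43  43  67 125 163]
 [167 102  49  43  51  51  55  51  48  42  39 121]
 [130  53  40  38  48  52  51  51  52  51  43  60]
 [ 73  43  51  52  52  44  43  51  51  53  50  36]
 [ 62  38  46  50  55  56  54  52  44  40  49  42]
 [ 69  43  44  52  51  48  53  78  57  51  45  28]
 [ 78  42  48  48  46  45  47  73 148 154  90  31]
 [123  49  45  45  48  44  45  44  50  50  70  37]
 [112  67  38  42  47  46  49  45  40  39  32  79]
 [165 169  84  40  40  44  46  46  46  35  61 107]
 [133 157 167  96  52  37  39  40  69  57 110 108]
 [153 156 159 161 114 117  85 107 167 113 105 107]]
```

View pics/sau.png

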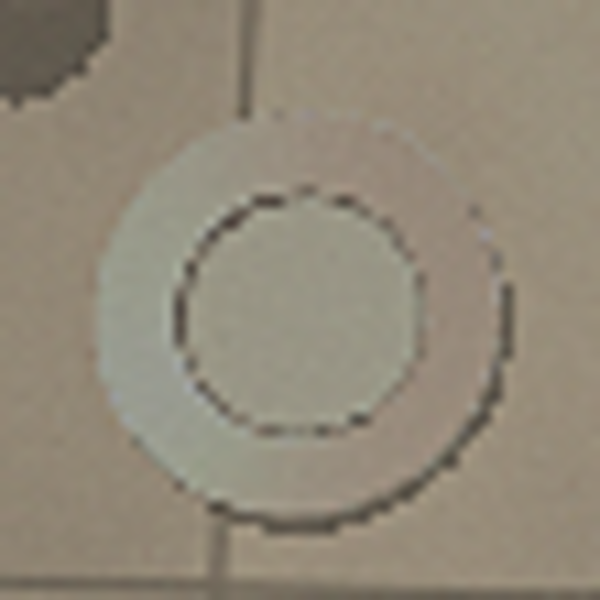

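```bash
cat >> h.py <<'E'
from scipy.spatial.transform import Rotation as Ro
def cur():
    s=env.get_state();q=s['orientation'];return s['tcp_pos'],Ro.from_quat(q[[1,2,3,0]]),s
def down(yaw,axis=(0,0,1)):
    z=-np.array(axis,float);z/=np.linalg.norm(z);x=np.array([np.cos(yaw),np.sin(yaw),0]);x-=z*(x@z);x/=np.linalg.norm(x)
    return Ro.from_matrix(np.c_[x,np.cross(z,x),z])
def go(pos,R,p=None,R0=None):
    "shift in present tool axes (do first), then turn as rotvec in tool axes"
    if p is None: p,R0,_=cur()
    print('shift',R0.inv().apply(np.array(pos)-p).round(4),'turn',(R0.inv()*R).as_rotvec().round(4))
E
python3 - <<'E'
from h import *
c=shot('top')
print('saucer',onplane(c,157.1,178.2,.005))
go([.708,.026,.30],down(2.47))
E
```

```text
saucer [0.48311209 0.33148493 0.005     ]
shift [-0.3862  0.6829 -0.0499] turn [-6.000e-04  7.000e-04 -1.132e+00]
```

Emit:
carry_out --pt "0 0 0 -0.05 0 0 0" --pt "-0.2 -0.0276 0.0488 0 0 0 0" --pt "-0.2 -0.0276 0.0488 0 0 0 0" --pt "-0.2 -0.0276 0.0488 0 0 0 0" --pt "-0.2 -0.0276 0.0488 0 0 0 0" --pt "-0.2 -0.0276 0.0488 0 0 0 0" --pt "-0.2 -0.0276 0.0488 0 0 0 0" --pt "-0.2 -0.0276 0.0488 0 0 0 0" --pt "-0.2 -0.0276 0.0488 0 0 0 0" --pt "-0.2 -0.0276 0.0488 0 0 0 0" --pt "-0.2 -0.0276 0.0488 0 0 0 0" --pt "-0.2 -0.0276 0.0488 0 0 0 0" --pt "-0.2 -0.0276 0.0488 0 0 0 0" --pt "-0.2 -0.0276 0.0488 0 0 0 0" --pt "-0.2 -0.0276 0.0488 0 0 0 0" --grip_force 40

```text
clock: 2.12
tcp_pos: [0.7094, 0.0245, 0.3002]
orientation: [-0.0, 0.784, 0.62, 0.0]
wrist_force: [1.0, 1.1, 0.2]
finger_gap: 0.034
```

Emit:
carry_out --pt "-0.2 0 0 0 0 0 -0.1617" --pt "-0.2 0 0 0 0 0 -0.1617" --pt "-0.2 0 0 0 0 0 -0.1617" --pt "-0.2 0 0 0 0 0 -0.1617" --pt "-0.2 0 0 0 0 0 -0.1617" --pt "-0.2 0 0 0 0 0 -0.1617" --pt "-0.2 0 0 0 0 0 -0.1617" --pt "-0.2 0 0 0 0 0 0"

```text
clock: 3.12
tcp_pos: [0.7083, 0.0259, 0.3]
orientation: [-0.0, 0.33, 0.944, -0.0]
wrist_force: [-0.5, -0.1, -0.8]
finger_gap: 0.0339
```

```bash
python3 - <<'E'
from h import *
p,R,s=cur();print(p,R.as_matrix().round(3).tolist(),s['finger_gap'],s['clock'])
# spoon line in side image, by wood mask check
c=shot('side','s2.png');
o=np.array([.643,-.056]);u=np.array([np.cos(-2.24),np.sin(-2.24)])
img=cv2.imread('pics/s2.png')
k=4;x0,y0=150,130
im=cv2.resize(img[y0:y0+150,x0:x0+200],(800,600),interpolation=2)
for d in(-.156,-.105,0,.079):
    for z,col in((.179,(0,0,255)),):
        q=(proj(c,[*(o+u*d),z])-[x0,y0])*k+1.5;cv2.circle(im,tuple(q.round().astype(int).tolist()),4,col,1)
t=(proj(c,[*p[:2],p[2]+.019])-[x0,y0])*k
for a in np.arange(0,6.3,.15):
    q=(proj(c,[.6395+.08*np.cos(a),-.0535+.08*np.sin(a),.17])-[x0,y0])*k+1.5;cv2.circle(im,tuple(q.round().astype(int).tolist()),1,(255,0,0),-1)
cv2.imwrite('pics/s2c.png',im)
go([.708,.026,.1775],down(2.47))
E
```

```text
[0.70825358 0.02593037 0.30000329] [[-0.782, 0.624, -0.0], [0.624, 0.782, 0.0], [0.0, -0.0, -1.0]] 0.03392183047696547 3.125
shift [ 2.000e-04 -1.000e-04  1.225e-01] turn [-0.0002 -0.0004 -0.0031]
```

View pics/s2c.png

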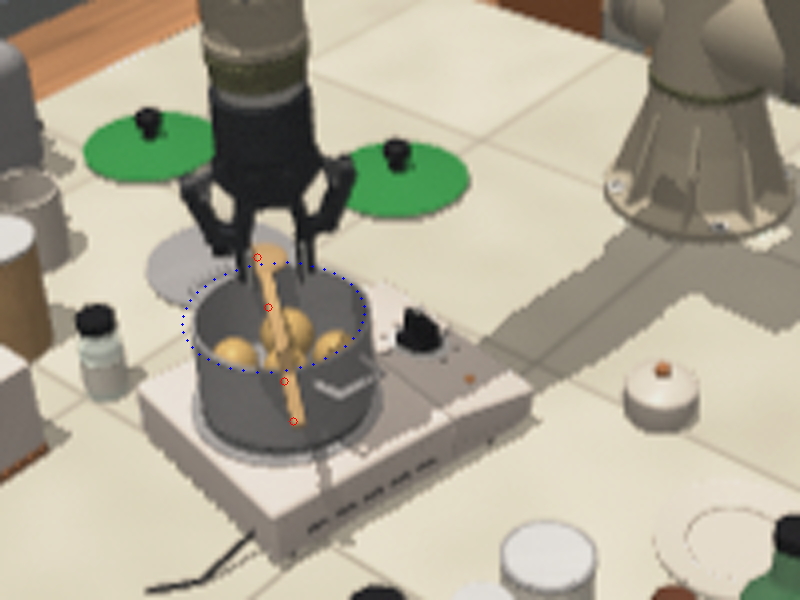

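The side view shows the fingers above the handle, at about (270,265). The predicted spoon and pot (red circles, blue dots) lie 2 px (about 5 mm) left of where they really are, so I split the difference between the two views.

Emit:
carry_out --pt "-0.2 0.003 0 0.04 0 0 0" --pt "-0.2 0 0 0.04 0 0 0" --pt "-0.2 0 0 0.025 0 0 0" --pt "-0.2 0 0 0.0155 0 0 0" --pt "-0.2 0 0 0 0 0 0" --pt "-1 0 0 0 0 0 0" --pt "-1 0 0 0 0 0 0" --pt "-1 0 0 0 0 0 0" --pt "-1 0 0 0 0 0 0" --pt "-1 0 0 -0.02 0 0 0" --pt "-1 0 0 -0.04 0 0 0" --pt "-1 0 0 -0.04 0 0 0" --pt "-1 0 0 0 0 0 0" --grip_force 40

```text
clock: 4.8
tcp_pos: [0.7073, 0.0277, 0.2838]
orientation: [0.003, 0.33, 0.944, 0.001]
wrist_force: [0.5, 0.2, -0.7]
finger_gap: 0.0109
```

```bash
python3 - <<'E'
from h import *
p,R,s=cur();print(p,s['finger_gap'],s['wrist_force'],s['clock'])
c=shot('side','s3.png');t=shot('top','t3.png')
a=cv2.imread('pics/s3.png')[110:260,150:350];b=cv2.imread('pics/t3.png')[90:190,210:310]
o=np.zeros((600,800,3),np.uint8);o[:300,:400]=cv2.resize(a,(400,300),interpolation=2);o[:400,400:]=cv2.resize(b,(400,400),interpolation=2)
cv2.imwrite('pics/c3.png',o)
E
```

```text
[0.70731506 0.02771396 0.28383047] 0.0109079200709435 [ 0.47913715  0.17534364 -0.65171172] 4.8
```

View pics/c3.png

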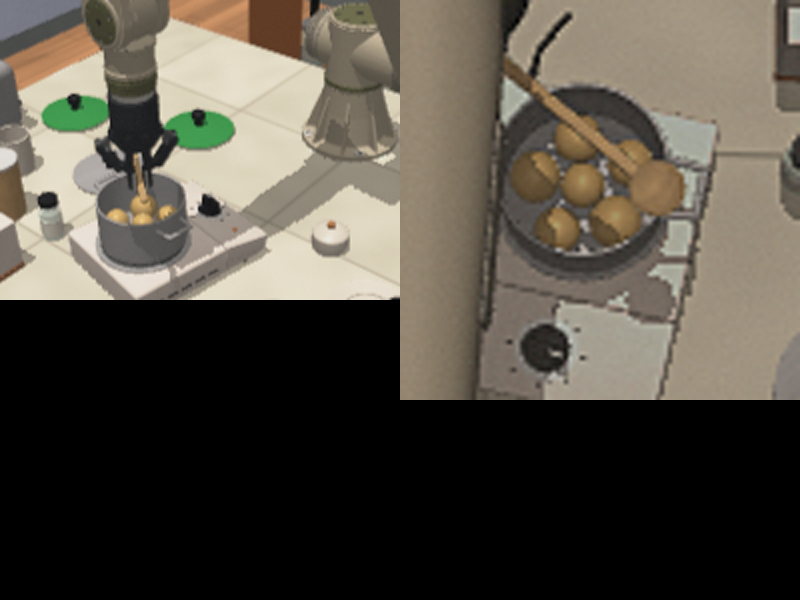

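The spoon is held 11 mm wide and clear of the pot: bowl at (657,187) and handle up to (505,60) in the right half. Next I estimate its pitch and the moves to the saucer.

```bash
python3 - <<'E'
from h import *
p,R,s=cur();t=shot('top')
hc=p-[0,0,.005]
o,d=ray(t,210+257.5/4-.5,90+187.5/4-.5)
for z in np.arange(.24,.31,.005):
    b=o+d*(z-o[2])/d[2];v=b-hc;print(round(z,3),np.linalg.norm(v).round(4),np.arctan2(v[1],v[0]).round(3),end=' | ')
print()
go([.332,.403,.284],down(2.47+1.804))
E
```

```text
0.24 0.1818 -2.17 | 0.245 0.1815 -2.177 | 0.25 0.1813 -2.183 | 0.255 0.1813 -2.189 | 0.26 0.1814 -2.195 | 0.265 0.1817 -2.201 | 0.27 0.1821 -2.207 | 0.275 0.1827 -2.213 | 0.28 0.1834 -2.219 | 0.285 0.1843 -2.225 | 0.29 0.1853 -2.231 | 0.295 0.1864 -2.237 | 0.3 0.1876 -2.243 | 0.305 0.189 -2.249 | 0.31 0.1906 -2.254 | 
shift [ 0.5259  0.0612 -0.0048] turn [ 8.0000e-04 -2.1000e-03 -1.8042e+00]
```

Emit:
carry_out --pt "-1 0.025 0.003 0 0 0 0" --pt "-1 0.05 0.0058 0 0 0 0" --pt "-1 0.05 0.0058 0 0 0 0" --pt "-1 0.05 0.0058 0 0 0 0" --pt "-1 0.05 0.0058 0 0 0 0" --pt "-1 0.05 0.0058 0 0 0 0" --pt "-1 0.05 0.0058 0 0 0 0" --pt "-1 0.05 0.0058 0 0 0 0" --pt "-1 0.05 0.0058 0 0 0 0" --pt "-1 0.05 0.0058 0 0 0 0" --pt "-1 0.051 0.006 0 0 0 0" --pt "-1 0 0 0 0 0 0"

```text
clock: 6.45
tcp_pos: [0.3291, 0.4043, 0.2782]
orientation: [-0.001, 0.327, 0.945, -0.001]
wrist_force: [-0.8, -0.2, -0.6]
finger_gap: 0.0109
```

Emit:
carry_out --pt "-1 0 0 0 0 0 -0.15" --pt "-1 0 0 0 0 0 -0.15" --pt "-1 0 0 0 0 0 -0.15" --pt "-1 0 0 0 0 0 -0.15" --pt "-1 0 0 0 0 0 -0.15" --pt "-1 0 0 0 0 0 -0.15" --pt "-1 0 0 0 0 0 -0.15" --pt "-1 0 0 0 0 0 -0.15" --pt "-1 0 0 0 0 0 -0.15" --pt "-1 0 0 0 0 0 -0.15" --pt "-1 0 0 0 0 0 -0.15" --pt "-1 0 0 0 0 0 -0.154" --pt "-1 0 0 0.06 0 0 0" --pt "-1 0 0 0.06 0 0 0" --pt "-1 0 0 0.05 0 0 0" --pt "-1 0 0 0 0 0 0"

```text
clock: 8.45
tcp_pos: [0.3295, 0.3993, 0.1052]
orientation: [-0.005, -0.536, 0.844, -0.001]
wrist_force: [-0.1, -0.5, -0.0]
finger_gap: 0.0105
```

```bash
python3 - <<'E'
from h import *
p,R,s=cur();print(p,R.as_matrix().round(3).tolist(),s['finger_gap'],s['clock'])
c=shot('side','s4.png');t=shot('top','t4.png')
a=cv2.imread('pics/s4.png')[200:300,290:390];b=cv2.imread('pics/t4.png')[140:240,110:210]
o=np.hstack([cv2.resize(a,(400,400),interpolation=2),cv2.resize(b,(400,400),interpolation=2)])
cv2.imwrite('pics/c4.png',o)
for n,k in(('s',c),('t',t)):
    print(n,proj(k,[.482,.333,.005]),'bowl exp',proj(k,p+R.apply([0,-.184,.005])))
E
```

```text
[0.32946717 0.39929161 0.10521871] [[-0.426, -0.905, -0.008], [-0.905, 0.426, -0.007], [0.01, 0.004, -1.0]] 0.010531963514595873 8.45
s [332.7725779  265.92429494] bowl exp [330.02226309 246.37106968]
t [156.70308417 178.4679887 ] bowl exp [153.66980689 171.32568543]
```

View pics/c4.png

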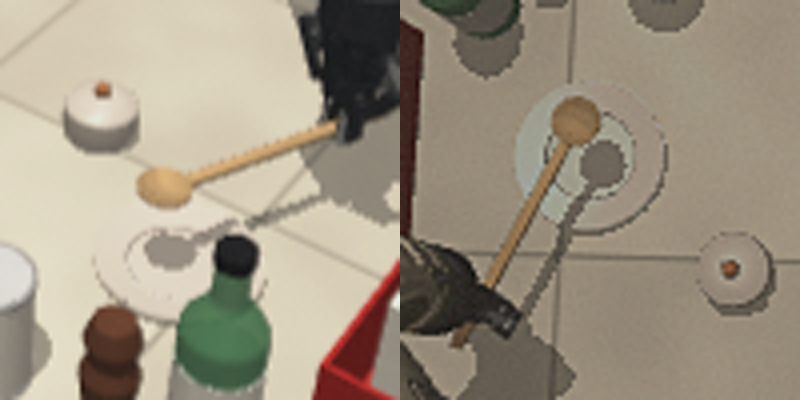

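Both views agree with the prediction to within 1 px: bowl at (576,122) in the top half and (165,187) in the side half, level, above the saucer. Next: small correction, tilt the bowl down and lower it.

Emit:
carry_out --pt "-1 -0.006 0.001 0.02 0 0 0" --pt "-1 0 0 0.02 0 0 0" --pt "-1 0 0 0 -0.045 0 0" --pt "-1 0 0 0 -0.045 0 0" --pt "-1 0 -0.001 0.012 0 0 0" --pt "-1 0 -0.001 0.01 0 0 0" --pt "-1 0 -0.0005 0.006 0 0 0" --pt "-1 0 0 0.003 0 0 0" --pt "-1 0 0 0 0 0 0"

```text
clock: 9.68
tcp_pos: [0.3333, 0.409, 0.0385]
orientation: [-0.024, -0.536, 0.843, 0.038]
wrist_force: [-0.1, -0.3, -0.2]
finger_gap: 0.0108
```

```bash
python3 - <<'E'
from h import *
p,R,s=cur();print(p,R.as_matrix().round(3).tolist(),s['wrist_force'],s['ft_torque'],s['clock'])
print('bowl underside',p+R.apply([0,-.184,.0095]))
E
```

```text
[0.33331113 0.4090137  0.03847066] [[-0.424, -0.902, -0.082], [-0.906, 0.423, 0.038], [0.0, 0.09, -0.996]] [-0.05495093 -0.3070776  -0.21264637] [-0.03732502 -0.0446762   0.01942313] 9.675
bowl underside [0.4984776  0.33162894 0.01243442]
```

Emit:
carry_out --pt "-1 0.004 0 0.003 0 0 0" --pt "-1 0 0 0.002 0 0 0" --pt "-1 0 0 0.002 0 0 0" --pt "-1 0 0 0 0 0 0" --pt "-0.7 0 0 0 0 0 0" --pt "-0.5 0 0 0 0 0 0" --pt "-0.4 0 0 0 0 0 0" --pt "-0.4 0 0 0 0 0 0" --pt "-0.4 0 0 -0.015 0 0 0" --pt "-0.4 0 0 -0.04 0 0 0" --pt "-0.4 0 0 -0.06 0 0 0" --pt "-0.4 0 0 -0.06 0 0 0" --pt "-0.4 0 0 -0.04 0.09 0 0" --pt "0 0 0 0 0 0 0"

```text
clock: 11.42
tcp_pos: [0.35, 0.3991, 0.2513]
orientation: [0.005, -0.537, 0.844, 0.001]
wrist_force: [-0.5, 0.4, -0.4]
finger_gap: 0.0418
```

```bash
python3 - <<'E'
from h import *
p,R,s=cur();print(p,R.as_matrix().round(3).tolist(),s['wrist_force'],s['clock'])
c=shot('side','s5.png');t=shot('top','t5.png')
a=cv2.imread('pics/s5.png')[200:300,290:390];b=cv2.imread('pics/t5.png')[140:240,110:210]
d=cv2.imread('pics/t5.png')[95:195,230:330]
o=np.hstack([cv2.resize(a,(400,400),interpolation=2),cv2.resize(b,(400,400),interpolation=2)])
cv2.imwrite('pics/c5.png',o)
# pot from the pixels: dark rim contour
for X in([.46,-.3285,.30],): go(X,down(np.arctan2(R.as_matrix()[1,0],R.as_matrix()[0,0])))
E
```

```text
[0.35001225 0.39909146 0.25125314] [[-0.424, -0.906, 0.007], [-0.906, 0.424, 0.006], [-0.009, -0.004, -1.0]] [-0.53952461  0.40263684 -0.35628087] 11.425
shift [ 0.6103 -0.4088 -0.054 ] turn [-0.0002  0.0017 -0.0006]
```

View pics/c5.png

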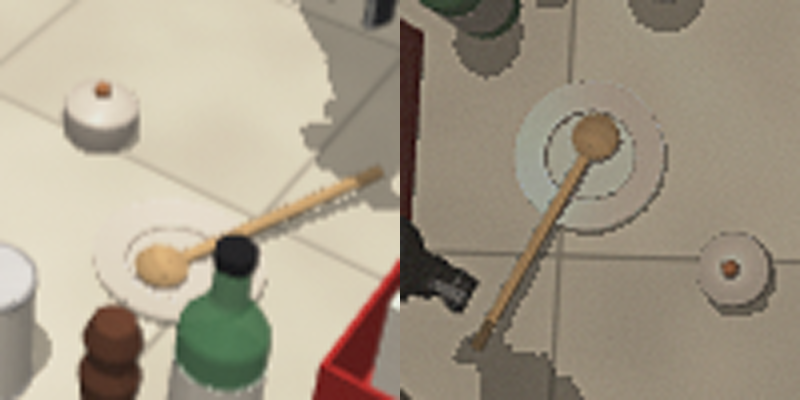

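The spoon lies with its bowl on the saucer floor ((597,137) in the top half) and its handle over the rim to (482,340). Next is the lid, triangulated first.

Emit:
carry_out --pt "1 0 0 -0.05 0 0 0.18" --pt "1 0 0 0 0 0 0.18" --pt "1 0 0 0 0 0 0.18" --pt "1 0 0 0 0 0 0.18" --pt "1 0 0 0 0 0 0.18" --pt "1 0 0 0 0 0 0.18" --pt "1 0 0 0 0 0 0.18" --pt "1 0 0 0 0 0 0.18" --pt "1 0 0 0 0 0 0.18" --pt "1 0 0 0 0 0 0.18" --pt "1 0 0 0 0 0 0.18" --pt "1 0 0 0 0 0 0.18" --pt "1 0 0 0 0 0 0.18" --pt "1 0 0 0 0 0 0"

```text
clock: 13.28
tcp_pos: [0.3485, 0.3969, 0.2943]
orientation: [-0.001, 0.567, 0.824, -0.002]
wrist_force: [0.2, -0.6, 0.0]
finger_gap: 0.0856
```

```bash
python3 - <<'E'
from h import *
s=shot('side');t=shot('top');p,R,st=cur();print(p,R.as_matrix().round(3).tolist(),st['clock'])
def blob(c,x0,x1,y0,y1,th=60):
    g=c['color'].max(2);m=np.zeros(g.shape,np.uint8);m[y0:y1,x0:x1]=g[y0:y1,x0:x1]<th
    n,l,sta,ce=cv2.connectedComponentsWithStats(m);i=1+sta[1:,4].argmax();return ce[i],sta[i]
k1,a=blob(s,194,216,180,203);k2,b=blob(t,315,338,178,195);print(k1,a,k2,b)
def tri(c1,u1,c2,u2):
    o1,d1=ray(c1,*u1);o2,d2=ray(c2,*u2)
    A=np.c_[d1,-d2];x=np.linalg.lstsq(A,o2-o1,rcond=None)[0];q1=o1+d1*x[0];q2=o2+d2*x[1];return (q1+q2)/2,np.linalg.norm(q1-q2)
print('lid knob',tri(s,k1,t,k2)); print('at z.049 side',onplane(s,*k1,.049),'top',onplane(t,*k2,.052))
# heat knob
k3,a=blob(s,243,265,200,220);k4,b=blob(t,236,256,165,190);print('heat knob',k3,a,k4,b,tri(s,k3,t,k4))
go([.461,-.3285,.30],down(1.93))
E
```

```text
[0.34865649 0.39705816 0.29483141] [[-0.358, 0.934, -0.002], [0.934, 0.358, -0.001], [-0.0, -0.002, -1.0]] 13.375
[204.29545455 188.97727273] [201 186   7   8  44] [326.13559322 186.86440678] [322 183   9   9  59]
lid knob (array([ 0.45978188, -0.32876175,  0.04209979]), np.float64(0.0057779001210342676))
at z.049 side [ 0.46524991 -0.31807058  0.049     ] top [ 0.46050582 -0.32932815  0.052     ]
heat knob [254.25       212.90789474] [249 207  11  11  76] [245.8        176.63157895] [241 171  11  12  95] (array([ 0.48718035, -0.02015305,  0.07311682]), np.float64(0.005219648356217372))
shift [-0.7177 -0.1548 -0.0045] turn [-0.0021  0.0005  0.0068]
```

Emit:
carry_out --pt "1 -0.0552 -0.0119 0 0 0 0" --pt "1 -0.0552 -0.0119 0 0 0 0" --pt "1 -0.0552 -0.0119 0 0 0 0" --pt "1 -0.0552 -0.0119 0 0 0 0" --pt "1 -0.0552 -0.0119 0 0 0 0" --pt "1 -0.0552 -0.0119 0 0 0 0" --pt "1 -0.0552 -0.0119 0 0 0 0" --pt "1 -0.0552 -0.0119 0 0 0 0" --pt "1 -0.0552 -0.0119 0 0 0 0" --pt "1 -0.0552 -0.0119 0 0 0 0" --pt "1 -0.0552 -0.0119 0 0 0 0" --pt "1 -0.0552 -0.0119 0 0 0 0" --pt "1 -0.0552 -0.0119 0 0 0 0" --pt "1 0 0 0.06 0 0 0" --pt "1 0 0 0.06 0 0 0" --pt "1 0 0 0.06 0 0 0" --pt "1 0 0 0 0 0 0" --pt "1 0 0 0 0 0 0"

```text
clock: 15.62
tcp_pos: [0.46, -0.329, 0.1177]
orientation: [0.001, 0.567, 0.823, -0.0]
wrist_force: [0.8, -0.2, 0.2]
finger_gap: 0.0852
```

```bash
python3 - <<'E'
from h import *
p,R,s=cur();print(p,s['wrist_force'],s['clock']);go([.460,-.3285,.049],down(np.arctan2(R.as_matrix()[1,0],R.as_matrix()[0,0])))
E
```

```text
[ 0.46000432 -0.32904504  0.11767185] [ 0.79947195 -0.23072018  0.24717664] 15.625
shift [0.0006 0.0001 0.0687] turn [0.0009 0.0016 0.    ]
```

Emit:
carry_out --pt "1 0 0 0.03 0 0 0" --pt "1 0 0 0.025 0 0 0" --pt "1 0 0 0.0135 0 0 0" --pt "1 0 0 0 0 0 0" --pt "-0.1 0 0 0 0 0 0" --pt "-1 0 0 0 0 0 0" --pt "-1 0 0 0 0 0 0" --pt "-1 0 0 0 0 0 0" --pt "-1 0 0 0 0 0 0" --pt "-1 0 0 0 0 0 0" --grip_force 50

```text
clock: 16.88
tcp_pos: [0.4596, -0.3286, 0.0483]
orientation: [0.001, 0.568, 0.823, -0.0]
wrist_force: [-1.2, 1.0, 5.7]
finger_gap: 0.0318
```

```bash
python3 - <<'E'
from h import *
p,R,s=cur();print(p,s['wrist_force'],s['finger_gap'],s['clock'],R.as_matrix().round(3).tolist())
go([.636,-.0525,.27],R,p+[0,0,.221],R)
E
```

```text
[ 0.45955365 -0.32860975  0.0482565 ] [-1.17782923  0.98562387  5.74875621] 0.03178743302468323 16.875 [[-0.355, 0.935, 0.001], [0.935, 0.355, -0.001], [-0.001, 0.001, -1.0]]
shift [ 0.1954  0.263  -0.0008] turn [0. 0. 0.]
```

Emit:
carry_out --pt "-1 0 0 -0.02 0 0 0" --pt "-1 0 0 -0.05 0 0 0" --pt "-1 0 0 -0.05 0 0 0" --pt "-1 0 0 -0.05 0 0 0" --pt "-1 0 0 -0.051 0 0 0" --pt "-1 0.0154 0.023 0 0 0 0" --pt "-1 0.03 0.04 0 0 0 0" --pt "-1 0.03 0.04 0 0 0 0" --pt "-1 0.03 0.04 0 0 0 0" --pt "-1 0.03 0.04 0 0 0 0" --pt "-1 0.03 0.04 0 0 0 0" --pt "-1 0.03 0.04 0 0 0 0" --pt "-1 0 0 0.02 0 0 0" --pt "-1 0 0 0.012 0 0 0" --pt "-1 0 0 0 0 0 0" --pt "-1 0 0 0 0 0 0"

```text
clock: 18.88
tcp_pos: [0.6355, -0.053, 0.2368]
orientation: [0.0, 0.568, 0.823, 0.0]
wrist_force: [0.5, 0.8, -3.1]
finger_gap: 0.0316
```

```bash
python3 - <<'E'
from h import *
p,R,s=cur();print(p,s['wrist_force'],s['finger_gap'],s['clock'],R.as_matrix().round(3).tolist())
c=shot('side','s6.png');t=shot('top','t6.png')
a=cv2.imread('pics/s6.png')[130:230,170:270];b=cv2.imread('pics/t6.png')[90:190,205:305]
a=cv2.resize(a,(400,400),interpolation=2)
L=p-[0,0,.0483]
for A in np.arange(0,6.3,.1):
    q=(proj(c,[L[0]+.085*np.cos(A),L[1]+.085*np.sin(A),L[2]+.0095])-[170,130])*4+1.5;cv2.circle(a,tuple(q.round().astype(int).tolist()),1,(0,0,255),-1)
    q=(proj(c,[.636+.08*np.cos(A),-.0525+.08*np.sin(A),.17])-[170,130])*4+1.5;cv2.circle(a,tuple(q.round().astype(int).tolist()),1,(255,0,0),-1)
cv2.imwrite('pics/c6.png',np.hstack([a,cv2.resize(b,(400,400),interpolation=2)]))
E
```

```text
[ 0.63547377 -0.05301356  0.23682328] [ 0.45193804  0.84672051 -3.14339971] 0.031585206634412645 18.875 [[-0.354, 0.935, 0.0], [0.935, 0.354, 0.0], [-0.0, 0.0, -1.0]]
```

View pics/c6.png

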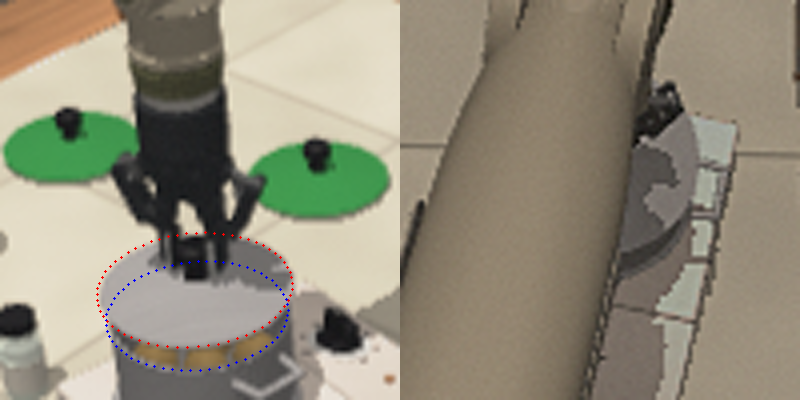

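The side view shows the lid level at (195,290). The red prediction matches it exactly, so this view agrees with the robot frame. The pot is centred at about (202,315), 1 px right of my estimate, so I shift 2.5 mm and lower.

Emit:
carry_out --pt "-1 0.0025 -0.0007 0.005 0 0 0" --pt "-1 0 0 0.006 0 0 0" --pt "-1 0 0 0.005 0 0 0" --pt "-1 0 0 0.003 0 0 0" --pt "-1 0 0 0.002 0 0 0" --pt "-1 0 0 0.002 0 0 0" --pt "-1 0 0 0.001 0 0 0" --pt "-1 0 0 0 0 0 0"

```text
clock: 19.98
tcp_pos: [0.6341, -0.0501, 0.2123]
orientation: [-0.0, 0.568, 0.823, 0.0]
wrist_force: [-0.2, 0.5, -1.5]
finger_gap: 0.0317
```

```bash
python3 - <<'E'
from h import *
p,R,s=cur();print(p,s['wrist_force'],s['ft_torque'],s['finger_gap'],s['clock'])
E
```

```text
[ 0.63408704 -0.05014907  0.21233943] [-0.21672581  0.51002333 -1.49944174] [-0.01008744 -0.05194406  0.0063818 ] 0.0317178749373508 19.975
```

Emit:
carry_out --pt "-1 0 0 0.001 0 0 0" --pt "-1 0 0 0.001 0 0 0" --pt "-1 0 0 0 0 0 0"

```text
clock: 20.35
tcp_pos: [0.6341, -0.0502, 0.2104]
orientation: [0.0, 0.568, 0.823, 0.0]
wrist_force: [-0.4, 0.0, -2.3]
finger_gap: 0.0314
```

```bash
python3 - <<'E'
from h import *
p,R,s=cur();print(p,s['wrist_force'],s['ft_torque'],s['finger_gap'],s['clock'])
E
```

```text
[ 0.63412758 -0.05015063  0.21040707] [-0.36267613  0.03193871 -2.30135815] [-0.01567978 -0.06699446  0.02550056] 0.03136160555190189 20.35
```

Emit:
carry_out --pt "-1 0 0 0.001 0 0 0" --pt "-1 0 0 0 0 0 0" --pt "-0.3 0 0 0 0 0 0" --pt "0 0 0 0 0 0 0" --pt "0.4 0 0 0 0 0 0" --pt "0.6 0 0 0 0 0 0" --pt "0.6 0 0 0 0 0 0" --pt "0.6 0 0 -0.02 0 0 0" --pt "0.6 0 0 -0.04 0 0 0" --pt "0.6 0 0 -0.05 0 0 0" --pt "0.6 0 0 0 0 0 0"

```text
clock: 21.72
tcp_pos: [0.6358, -0.0505, 0.3243]
orientation: [0.004, 0.568, 0.823, 0.002]
wrist_force: [0.2, 0.8, -0.5]
finger_gap: 0.0679
```

```bash
python3 - <<'E'
from h import *
p,R,s=cur();print(p,s['wrist_force'],s['finger_gap'],s['clock'])
c=shot('side','s7.png')
cv2.imwrite('pics/c7.png',cv2.resize(cv2.imread('pics/s7.png')[150:250,180:280],(600,600),interpolation=2))
ex=np.array([np.cos(-.1925),np.sin(-.1925),0]);ax=np.array([0,0,np.cos(.2)])-ex*np.sin(.2)
yaw=-.1925+np.pi/2-1.6+np.pi/2-0  # jaw across bar; bar dir = yaw_hp - angle
yaw=(-.1925-1.6+np.pi/2)
K=np.array([.490,-.0215,.062])+ax*.0285
print('K',K,'ax',ax,'yaw',yaw)
go(K+ax*.12,down(yaw,ax))
E
```

```text
[ 0.63581306 -0.05046897  0.32429435] [ 0.17702949  0.84139155 -0.4923375 ] 0.06789285777193536 21.725
K [ 0.48444251 -0.02041677  0.0899319 ] ax [-0.19499971  0.03800809  0.98006658] yaw -0.22170367320510342
shift [ 0.0944 -0.151   0.1132] turn [-0.2069  0.1191  2.1481]
```

View pics/c7.png

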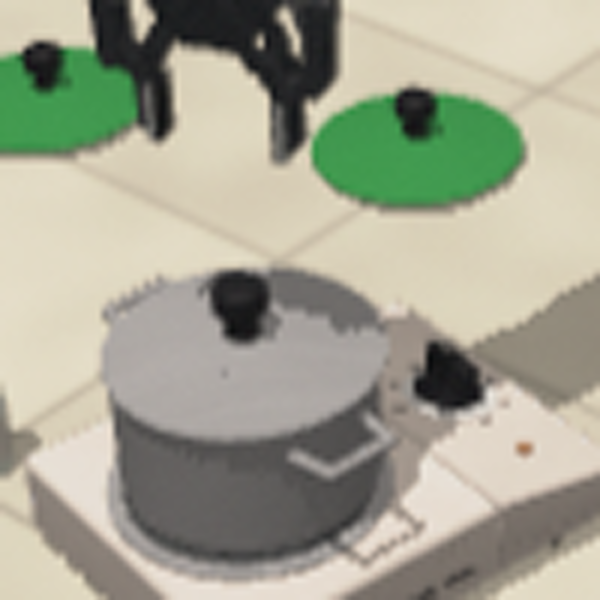

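The lid sits level and concentric on the pot (flange 103–388 px, pot 110–390 px, an even line all round). Next is the heat knob, at (447,375) in this view.

Emit:
carry_out --pt "0.2 0.0236 -0.0378 0 0 0 0" --pt "0.2 0.0236 -0.0378 0 0 0 0" --pt "0.2 0.0236 -0.0378 0 0 0 0" --pt "0.2 0.0236 -0.0376 0 0 0 0" --pt "0.2 0 0 0 0 0 0.179" --pt "0.2 0 0 0 0 0 0.179" --pt "0.2 0 0 0 0 0 0.179" --pt "0.2 0 0 0 0 0 0.179" --pt "0.2 0 0 0 0 0 0.179" --pt "0.2 0 0 0 0 0 0.179" --pt "0.2 0 0 0 0 0 0.179" --pt "0.2 0 0 0 0 0 0.179" --pt "0.2 0 0 0 0 0 0.179" --pt "0.2 0 0 0 0 0 0.179" --pt "0.2 0 0 0 0 0 0.179" --pt "0.2 0 0 0 0 0 0.179" --pt "0.2 0 0 0 0 0 0"

```text
clock: 23.9
tcp_pos: [0.4588, -0.0154, 0.318]
orientation: [-0.0, 0.994, -0.106, -0.001]
wrist_force: [0.3, -0.3, 0.0]
finger_gap: 0.051
```

```bash
cat >> h.py <<'E'
ex=np.array([np.cos(-.1925),np.sin(-.1925),0]);ax=np.array([0,0,np.cos(.2)])-ex*np.sin(.2)
K=np.array([.490,-.0215,.062])+ax*.0285
E
python3 - <<'E'
from h import *
p,R,s=cur();print(p,s['joint_pos'].round(3),s['clock']);go(K+ax*.08,down(-.222,ax))
E
```

```text
[ 0.45875036 -0.01539353  0.31796966] [-0.209  0.077 -0.083  1.413  0.     1.574] 23.9
shift [ 0.0106 -0.0002  0.1496] turn [0.0049 0.2023 0.0104]
```

Emit:
carry_out --pt "0.2 0.0106 0 0.05 0 0 0" --pt "0.2 0 0 0.05 0 0 0" --pt "0.2 0 0 0.0496 0 0 0" --pt "0.2 0 0 0 0 0.1 0" --pt "0.2 0 0 0 0.005 0.1023 0.01" --pt "0.2 0 0 0 0 0 0" --pt "0.2 0 0 0 0 0 0"

```text
clock: 24.78
tcp_pos: [0.4701, -0.0179, 0.1701]
orientation: [0.008, 0.989, -0.11, 0.1]
wrist_force: [0.9, -0.1, 0.3]
finger_gap: 0.0513
```

```bash
python3 - <<'E'
from h import *
p,R,s=cur();print(p,s['clock'],s['finger_gap']);go(K,down(-.222,ax))
c=shot('side','s8.png');t=shot('top','t8.png')
a=cv2.imread('pics/s8.png')[165:240,215:290];b=cv2.imread('pics/t8.png')[140:215,205:280]
a=cv2.resize(a,(400,400),interpolation=2)
cv2.imwrite('pics/c8.png',np.hstack([a,cv2.resize(b,(400,400),interpolation=2)]))
# predicted bar top centre & ends, in crop px
bd=-np.cross(ax,R.as_matrix()[:,0]);T=K+ax*.0015
for q in(T,T+bd*.022,T-bd*.022): print((proj(c,q)-[215,165])*400/75)
E
```

```text
[ 0.47009887 -0.01790658  0.17011381] 24.775 0.05134024936327518
shift [-0.0018 -0.0002  0.0815] turn [-0.0002 -0.0018  0.0002]
[207.61108222 233.04883804]
[189.22375407 219.07757072]
[226.36008508 247.29491712]
```

View pics/c8.png

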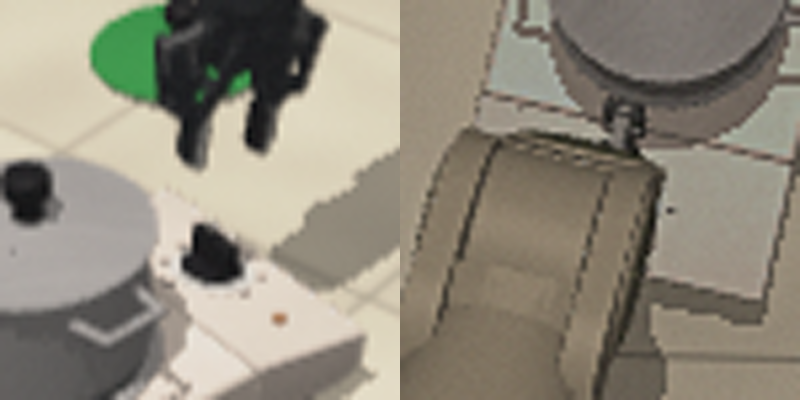

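The fingers straddle the line of the knob bar: bar (195–238, 228–255), fingers (195,160) and (262,145). The bar sits about 1.5 px right of the prediction, so I shift about 3 mm and descend along the axis.

Emit:
carry_out --pt "0.2 -0.004 -0.002 0.03 0 0 0" --pt "0.2 0 0 0.03 0 0 0" --pt "0.2 0 0 0.014 0 0 0" --pt "0.2 0 0 0.0075 0 0 0" --pt "0.2 0 0 0 0 0 0" --pt "-0.2 0 0 0 0 0 0" --pt "-0.6 0 0 0 0 0 0" --pt "-1 0 0 0 0 0 0" --pt "-1 0 0 0 0 0 0" --pt "-1 0 0 0 0 0 0" --pt "-1 0 0 0 0 0 0" --grip_force 25

```text
clock: 26.25
tcp_pos: [0.4824, -0.0181, 0.0898]
orientation: [0.008, 0.989, -0.111, 0.101]
wrist_force: [-3.0, 0.4, 6.6]
finger_gap: 0.0133
```

```bash
python3 - <<'E'
from h import *
p,R,s=cur();print(p,s['clock'],s['finger_gap'],s['wrist_force'],'tool',R.inv().apply(s['wrist_force']).round(2),R.inv().apply(s['ft_torque']).round(3));go(K+[-.0019,.0023,0],down(-.222,ax))
E
```

```text
[ 0.48238102 -0.01813972  0.08982357] 26.25 0.013253695627938936 [-2.99711235  0.44600916  6.62605613] tool [-1.62  0.19 -7.1 ] [-0.133 -0.738 -0.019]
shift [ 0.0002 -0.0001 -0.0001] turn [ 0.     -0.003  -0.0012]
```

Emit:
carry_out --pt "-1 0 0 -0.001 0 0 -0.08" --pt "-1 0 0 0 0 0 -0.12" --pt "-1 0 0 0 0 0 -0.12" --pt "-1 0 0 0 0 0 -0.12" --pt "-1 0 0 0 0 0 -0.12" --pt "-1 0 0 0 0 0 -0.12" --pt "-1 0 0 0 0 0 -0.12" --pt "-1 0 0 0 0 0 -0.12" --pt "-1 0 0 0 0 0 -0.12" --pt "-1 0 0 0 0 0 -0.12" --pt "-1 0 0 0 0 0 -0.12" --pt "-1 0 0 0 0 0 0"

```text
clock: 27.75
tcp_pos: [0.4812, -0.0186, 0.0896]
orientation: [0.067, 0.86, 0.501, 0.075]
wrist_force: [-2.7, -4.8, -1.8]
finger_gap: 0.013
```

```bash
cat > st.py <<'E'
from h import *
p,R,s=cur();M=R.as_matrix();y=M[:,0]  # jaw axis vs hotplate y
ey=np.cross(ax,ex-ax*(ex@ax)); print(p,s['clock'],s['finger_gap'],'tool F',R.inv().apply(s['wrist_force']).round(2),'T',R.inv().apply(s['ft_torque']).round(3),'angle left to jaw||y (ccw +)',np.arctan2(np.cross(y,ey)@ax,y@ey).round(3))
E
python3 st.py
```

```text
[ 0.48120356 -0.01855904  0.08964521] 27.75 0.012960934470862346 tool F [-5.56 -0.31  1.46] T [ 0.391 -1.112 -0.031] angle left to jaw||y (ccw +) 0.324
```

Emit:
carry_out --pt "-1 0 0 0 0 0 -0.08" --pt "-1 0 0 0 0 0 -0.08" --pt "-1 0 0 0 0 0 -0.08" --pt "-1 0 0 0 0 0 -0.06" --pt "-1 0 0 0 0 0 0"

```text
clock: 28.38
tcp_pos: [0.4811, -0.0188, 0.0896]
orientation: [0.077, 0.776, 0.623, 0.064]
wrist_force: [-2.7, -4.1, -1.2]
finger_gap: 0.0137
```

```bash
python3 st.py
```

```text
[ 0.4811078  -0.01883123  0.08963828] 28.375 0.013673454002709367 tool F [-4.61 -1.97  0.83] T [ 0.708 -1.192 -0.012] angle left to jaw||y (ccw +) 0.025
```

Emit:
carry_out --pt "-1 0 0 0 0 0 -0.03" --pt "-1 0 0 0 0 0 -0.03" --pt "-1 0 0 0 0 0 0"

```text
clock: 28.75
tcp_pos: [0.4811, -0.0189, 0.0897]
orientation: [0.079, 0.758, 0.645, 0.062]
wrist_force: [-4.3, -3.6, -0.5]
finger_gap: 0.0134
```

```bash
python3 st.py
```

```text
[ 0.48108718 -0.0188716   0.08966148] 28.75 0.013427039958900872 tool F [-4.24 -3.72 -0.21] T [ 0.817 -1.037  0.795] angle left to jaw||y (ccw +) -0.033
```

The axial torque jumped from about 0 to 0.8 N m, which is the anticlockwise stop. Release and retreat along the axis.

Emit:
carry_out --pt "-0.7 0 0 0 0 0 0" --pt "-0.4 0 0 0 0 0 0" --pt "0 0 0 0 0 0 0" --pt "0.2 0 0 0 0 0 0" --pt "0.2 0 0 0 0 0 0" --pt "0.2 0 0 -0.02 0 0 0" --pt "0.2 0 0 -0.05 0 0 0" --pt "0.2 0 0 -0.06 0 0 0" --pt "0.2 0 0 -0.06 0 0 0" --pt "0.2 0.05 0 0 0 0 0" --pt "0.2 0.05 0 0 0 0 0" --pt "0.2 0.05 0 0 0 0 0" --pt "0.2 0.05 0 0 0 0 0" --pt "0.2 0.05 0 0 0 0 0" --pt "0.2 0 0 0 0 0 0"

```text
clock: 30.62
tcp_pos: [0.4836, 0.2394, 0.2739]
orientation: [0.079, 0.754, 0.649, 0.063]
wrist_force: [-0.7, -1.2, 0.1]
finger_gap: 0.0513
```

```bash
python3 - <<'E'
from h import *
p,R,s=cur();print(p,s['clock'],s['wrist_force'])
c=shot('side','s9.png');t=shot('top','t9.png')
a=cv2.imread('pics/s9.png')[130:300,180:390];b=cv2.imread('pics/t9.png')[110:210,225:285]
a=cv2.resize(a,(440,356),interpolation=2);b=cv2.resize(b,(360,600),interpolation=2)
o=np.zeros((600,800,3),np.uint8);o[:356,:440]=a;o[:,440:]=b
cv2.imwrite('pics/c9.png',o)
E
```

```text
[0.48359122 0.23936558 0.27388487] 30.625 [-0.70907497 -1.22220629  0.08077375]
```

View pics/c9.png

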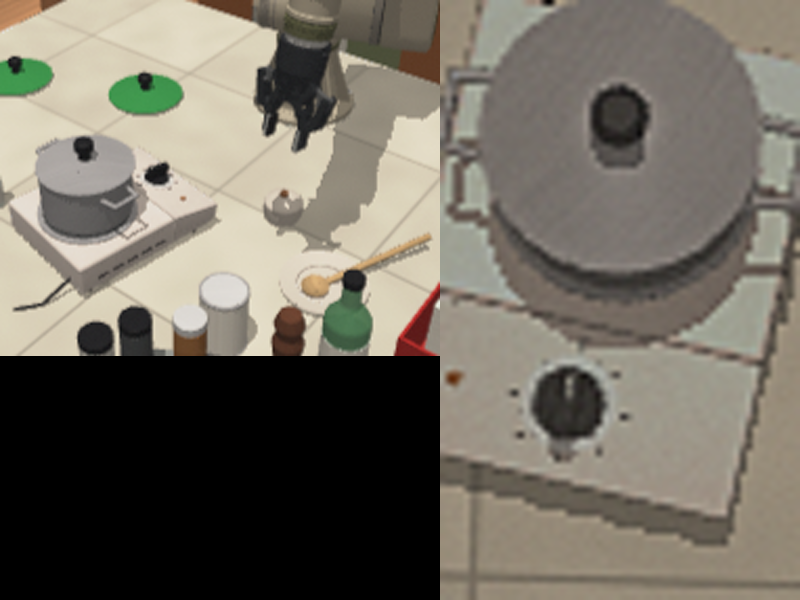

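The pointer now points up the slope (570,383), the lid is seated and the spoon is in the saucer. A quick numeric check of the pointer angle follows before handing in.

```bash
python3 - <<'E'
from h import *
t=shot('top');g=t['color'].max(2);print(g[169:184,239:253])
T=K+np.array([-.0019,.0023,0])+ax*.0015
for a in(0,.15,-.15):
    d=Ro.from_rotvec(-a*ax).apply(ex-ax*(ex@ax)); d/=np.linalg.norm(d)
    print(a,proj(t,T).round(2),proj(t,T+d*.02).round(2))
E
```

```text
[[159 158 157 159 160 161 161 161 165 161 161 160 164 158]
 [156 159 158 131 162 167 172 174 173 168 168 160 132 157]
 [155 160 162 168 180 111  62  58  56 128 173 170 165 159]
 [159 163 171 101  50  46  35  64  70  42  41 127 169 166]
 [158 167 102  50  43  40  39 147  67  36  45  38 122 164]
 [161 176  62  44  51  48  43 111  55  44  49  48  96 165]
 [168 139  56  54  51  43  45 123  62  40  54  50  38 120]
 [168 102  51  50  50  46  49  81  53  43  53  51  44 124]
 [170  87  47  54  57  50  50  54  44  44  52  52  46  79]
 [167  80  44  46  51  48  51  56  42  51  52  51  43 120]
 [164 131  56  51  44  53  52  53  46  49  53  47  50 165]
 [162 171  79  44  42  49  50  48  45  54  52  44  51 163]
 [161 167 170  69  41  49  52  46  48  49  41  63 166 163]
 [153 138 162 178  69  43  42  35  41  48  53 104 163 162]
 [158 159 163 170 123  90  93  90 116 169 169 167 161 161]]
0 [244.48 177.64] [245.6  172.41]
0.15 [244.48 177.64] [246.37 172.64]
-0.15 [244.48 177.64] [244.81 172.29]
```

```bash
python3 -c "
from h import *
s=env.get_state();print(s['clock'],s['wrist_force']);print(env.hand_in())"
```

```text
30.775 [ 0.0214975  -0.22829952 -0.13350778]
the job is handed in; nothing more can be done
None
```

I did the three jobs in the order asked and handed in at 30.8 s, with the arm clear of everything. `hand_in` gave no verdict.

- **Spoon:** it came off the pot and lies with its bowl on the saucer floor, the handle over the rim and pointing towards the robot. Both camera views confirm this.
- **Lid:** I set the steel lid on the pot and released it within about 1 mm of the given seated height. In both views it looks level and centred, and the pot still stands on the plate.
- **Knob:** I turned it anticlockwise until the torque jumped from about 0 to 0.8 N m, which I took as the stop. The pointer now points up the slope.

Three things to know about the checks:

- **Camera mismatch:** the two cameras disagreed by about 5 mm throughout. I split the difference for the spoon, and leaned towards the side camera for the lid and knob after its picture of the held lid matched the robot's own position.
- **Knob angle:** the pointer in the low-resolution top image read about 6° to the anticlockwise side of the expected off direction, within the noise of a line only 4–5 px long. I relied on the torque jump for the stop.
- **Other items:** I didn't measure the positions of the other things on the counter. The arm met no unexpected forces, and nothing looked moved in the last pictures, which don't show the right end of the counter.

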